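# Check that the hand pump's lever stops short of its grip bar

### The arm

A 6-joint arm with a two-finger parallel gripper is mounted at the origin on the work surface. World frame = base frame: x ahead of the robot, y to its left, z up, the work surface at z = 0. Lengths are in mm, angles in rad, forces in N, time in s.
With the tool pointing down it reaches from about 350 to 775 mm from the base axis. Payload 7.3 kg.
Tool frame: the origin (TCP) lies on the centre line of the jaws, within the pads' length; the fingertips stand 11 mm ahead of it and the grasp point (between the pads) lies 8 mm behind it; z points along the fingers, y is the line along which they close (so a half turn about z gives the same grasp; the last joint's range is limited). The gripper opens to 92 mm and grips with 3 to 60 N. Pads are 19 mm wide; open, the fingers measure 130 mm over their backs; the gripper's body (75 mm by 190 mm) begins 47 mm behind the grasp point.
Start: joints at [-1.259, 0.342, 1.524, -0, 1.275, -0.146], TCP at [232.061, -470.947, 237.741] pointing down, gripper open.
Joint ranges: [-2.53, 2.53], [-0.77, 2.02], [0.04, 2.7], [-1, 4.14], [0.28, 2.66], [-3.11, 3.11]. Speed limits (rad/s): [2.57, 2.57, 3.14, 3.14, 3.14, 3.14].

### API

Orientations are given as [roll, pitch, yaw] about the fixed x, y, z axes, in that order (R = Rz(yaw) Ry(pitch) Rx(roll)).
In Python, from plant import bot gives the robot as it stands.
- The arm moves only by the tool step_arm, never from a script. Its argument "deltas" is a list of rows, each a list of 5 numbers: the opening, from 0 (shut) to 1 (fully open), then the shift along the tool's x, y, z each as a share of 0.5 m, from -1 to 1, then the turn about the tool's z as a share of pi/2 rad, from -1 to 1. In form: [[claw, x, y, z, turn], ...]. A call has 1 to 8 rows; each row shifts and turns the commanded pose from where the row before left it, along the tool's axes as they then stand; what a row does not reach is not made up. A row lasts 1/10 s, in which the tool goes at most 50 mm and 8.59 degrees, less where a joint would pass 70% of its speed; a pose out of reach is approached as far as the arm can. A call with a number of a shift or a turn outside -1 to 1 is refused whole. A call with a gripper value outside its range is refused whole. The fingers move at their own pace and stop on an object; the grip force is fixed at half the most. Time passes only in rows, so rows that do not move let the fingers close. It gives the time, the measured TCP pose, the force, the opening and the grip force at its end, in the units of the state.
- bot.get_obs(): the state, without advancing time (a new reading comes with each control period).
- bot.capture(name): name is "scene" or "top" or "wrist"; returns (picture, depth): 480x640x3 uint8, red, green, blue; 480x640 float32, mm along the optical axis (not along the pixel's ray), 0 where there is no reading.
- bot.camera_params(name): a dict with "fov_y" (degrees; the focal length in pixels is half the picture's height over the tangent of half this angle, whatever the lens; pixels are square), "cx", "cy" (the principal point, pixels), "rvec" (rotation vector, rad) and "tvec" (3), from world to camera coordinates, as OpenCV has them. Camera axes: x right, y down, z forward; pixel columns grow to the right and rows downward; lengths in mm; the calibration is good to about 2 mm. A picture is of the moment at which its call begins: read the wrist's pose just before it. camera_params takes no time and is no camera call; for the wrist camera it gives the pose at the moment of the call.
- bot.close_job(): hands the job in; it is judged then, once.
The state is a dict: "time": time; "joint_positions": joint angles; "dq": joint speeds; "tau": joint torques, N m; "tool_pos": TCP position; "tcp_rot": TCP orientation; "contact_force": force on the tool from outside, world axes, zero at the start; "moment": the same for the moment, N m; "grip_width": finger opening in mm; "finger_force": force on a finger pad.
Only numpy, scipy, OpenCV 4.12 (cv2) and the standard library are available. Lean on these libraries where they do the work, as an engineer would, in place of code of your own. Each camera call takes 0.05 s, during which the arm holds its last target. There are 200 camera calls.

### The job

Check that the lever of the bench hand pump stops short of the fixed grip bar: with the outside of the fingers press the red outer face of the lever in until it rests firmly on the brass stop screw, keep it there for about a second, then follow it slowly all the way back out, never letting it snap back. Then press it in onto the stop screw a second time and finish while still holding it there, so that the gap to the bar can be measured. Only push the lever: do not grip it or reach behind it, do not slam it, keep off the bar and the stop screw, and leave the things lying around the pump where they are.

Things in the scene. Friction and masses are not known exactly. Their poses are not given: they have to be found in the camera images.
- pump: hand test pump bolted to the bench. Origin: under the centre of its grey base plate (180 mm in x, 270 in y, 12 thick). Teal housing (x -45 to 65, y 55 to 130, top at 112 mm; round gauge on it up to 195 mm). Lever (-x side) and bar (+x side) run from it towards -y; pressing in moves the lever to the pump's +x. Beyond the lever on its -x side is only the flat plate
- bar: fixed black rubber grip bar, 22 mm thick, level, axis 86 mm above the bench, along the pump's y at pump x = 52 mm, from y = 55 to -120 mm; yellow end band, steel post under its end, small aluminium block at y = -5 mm that carries the stop screw. Same origin and axes as pump. Not to be touched
- lever (a joint): turn of the lever about its upright hinge, rad: 0 = fully out (its spring holds it there), growing as it is pressed in. It meets the stop screw dead at about 0.40 to 0.60, as the screw is set; the bar would be at 0.67. Return spring: 0.28 N m at 0 and 0.8 N m more per rad, so 2 to 6 N at the grip even short of the screw; a lasting push of about 10 N there holds it firmly on the screw
- lever_grip (a point): middle of the red outer face of the lever's grip, 130 mm from the hinge, 86 mm above the bench; moves with the lever. Push to its +x (out of the face is -x); -y runs to the tip; z up. Face flat, upright, 64 mm long (32 each way), 24 high (74 to 98 mm above the bench), free beneath down to the plate at 12 mm. At joint 0 the lever leans 0.40 rad outward from the bar's direction
- lever_hinge (a point): the lever's upright hinge axis, at lever height (86 mm above the bench), at pump x = -10, y = 60 mm; the lever turns anticlockwise about it, seen from above, as it is pressed in
- stop_screw: brass-tipped stop screw through the block on the bar, level, 86 mm above the bench, along the pump's x at pump y = -5 mm. Origin: its rounded tip, which the steel arm of the lever meets 65 mm from the hinge; the screw runs 104 mm from there to its knurled head, in its +x. Its setting varies by 13 mm. Not to be touched by the robot
- spare_gauge: loose round steel pressure gauge lying on its back, 60 mm across, 24 mm high, brass stem 28 mm long towards its +x. Origin: centre of its underside. Leave it
- adapter: loose upright brass pipe adapter, 26 mm across, 38 mm high. Origin: centre of its underside. Leave it
- grease_jar: loose small jar with a blue cap, 48 mm across, 55 mm high. Origin: centre of its underside. Leave it
- driver: loose screwdriver lying on the bench, 170 mm long, handle to its -x. Leave it
- lever_inner (a point): middle of the black inner face of the lever's grip, which faces the bar; straight behind lever_grip through the 17 mm thick grip, same axes; the grip is 64 mm long and ends 162 mm from the hinge. The black half is not to be touched

How it is judged:
By the outcome, as a careful person would: the job done as asked, in the order asked, and still so for the second after the job is handed in, while the arm keeps its last pose, push and grip.
It also fails if it takes over 58 s, if anything falls off the work surface, if the arm or the gripper's body presses on something with over 40 N, if the wrist force passes 120 N, or if a joint passes its speed limit or range.

## Working session

There is one attempt and no reset: what is moved stays moved. The work goes in short steps, Python scripts to look and compute and a tool call to move; the robot and the scene stay as the last step left them, time stands still between calls to the robot, and variables do not carry over. Pictures are saved under pics/ and viewed, at most 10 in all, crops included, and the job is handed in when it is done.

Besides the shell and the picture viewer there is one more tool, called by a JSON object that holds its "name" and its "arguments". step_arm: Moves the arm, as the interface text tells. Shift numbers are shares of 0.5 m and turn numbers shares of pi/2 rad, none past 1 either way. Its arguments: {"type":"object","properties":{"deltas":{"type":"array","items":{"type":"array","items":{"type":"number","minimum":-1,"maximum":1}}}},"required":["deltas"]}

```bash
mkdir -p pics; cat > h.py <<'E'
import numpy as np, cv2
from plant import bot
def cam(n):
    p=bot.camera_params(n); f=240/np.tan(np.radians(p["fov_y"])/2)
    R=cv2.Rodrigues(np.array(p["rvec"],float))[0]; return f,p["cx"],p["cy"],R,np.array(p["tvec"],float).ravel(),p
def grab(n,name):
    c=cam(n); im,d=bot.capture(n); cv2.imwrite(f"pics/{name}.png",im[:,:,::-1]); np.savez(f"pics/{name}.npz",im=im,d=d,f=c[0],cx=c[1],cy=c[2],R=c[3],t=c[4]); return im,d,c
def pts(d,c):
    f,cx,cy,R,t=c[:5]; v,u=np.mgrid[0:480,0:640]
    X=np.stack([(u-cx)/f*d,(v-cy)/f*d,d],-1); return (X-t)@R
E
python3 - <<'E'
from h import *
print(bot.get_obs())
for n in("scene","top"):
    im,d,c=grab(n,n+"0"); print(n,c[5])
a=cv2.imread("pics/scene0.png");b=cv2.imread("pics/top0.png")
E
```

```text
{'time': 0.0, 'joint_positions': array([-1.25900763e+00,  3.42746634e-01,  1.52504509e+00, -1.53009067e-05,
        1.27537733e+00, -1.45969919e-01]), 'dq': array([-0.00014824, -0.00020432, -0.00012398, -0.00224967, -0.00010822,
        0.00060695]), 'tau': array([ 3.06664544e-03, -4.31240237e+01, -2.44218278e+01,  7.20061501e-02,
        5.60087641e-02, -1.08053277e-04]), 'tool_pos': array([ 231.92458851, -470.55163302,  237.02273699]), 'tcp_rot': array([-3.14003088e+00, -2.14815956e-04,  4.57762909e-01]), 'contact_force': array([0.37447332, 0.10988091, 0.77582361]), 'moment': array([0.01780724, 0.059676  , 0.02499036]), 'finger_force': 0.0, 'grip_width': 91.77676684863962}
scene {'fov_y': 45.06206789649311, 'cx': 323.68291004326414, 'cy': 243.29207485131866, 'rvec': array([ 1.68592532,  2.15385522, -0.600951  ]), 'tvec': array([ 145.66123492, -440.7835558 , 1275.92674277])}
top {'fov_y': 43.13407476846894, 'cx': 319.05923398356566, 'cy': 242.38717248132002, 'rvec': array([ 2.15208914, -2.21176991,  0.10126645]), 'tvec': array([  27.94466034,  599.64176831, 1206.67362953])}
```

View pics/top0.png

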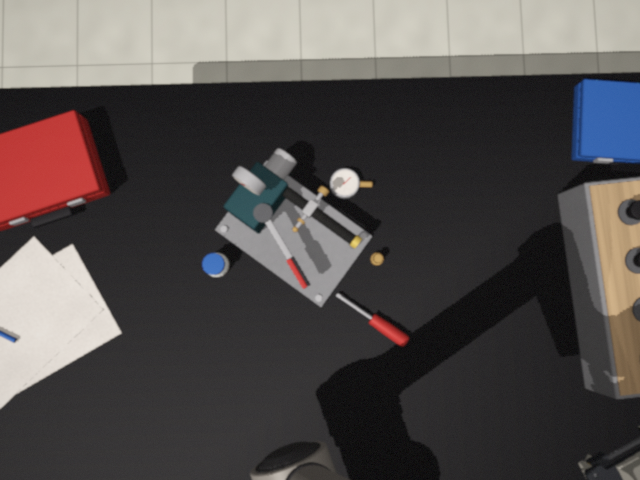

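View pics/scene0.png

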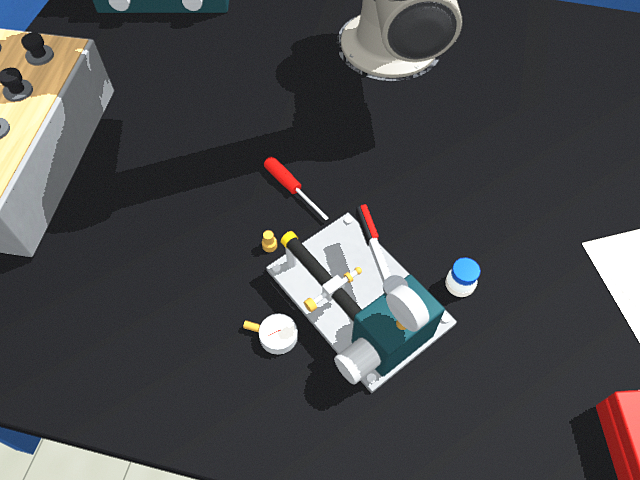

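Top view: the plate's corners are near (216,230), (321,306) and (372,236). The hinge is near (263,213), the red grip near (298,272), the bar end near (357,242), the driver tip near (338,294) and the jar at (215,264). The scene view agrees.

```bash
python3 - <<'E'
from h import *
P={}
for n in("scene0","top0"):
    z=np.load(f"pics/{n}.npz"); c=(z["f"],z["cx"],z["cy"],z["R"],z["t"]); W=pts(z["d"],c); im=z["im"].astype(int); ok=z["d"]>0
    hsv=cv2.cvtColor(z["im"],cv2.COLOR_RGB2HSV)
    v,u=np.mgrid[0:480,0:640]
    box=((u>140)&(u<420)&(v>130)&(v<360)) if n=="top0" else ((u>220)&(u<500)&(v>140)&(v<400))
    near=ok&box
    pl=near&(W[...,2]>7)&(W[...,2]<18)&(hsv[...,1]<40)&(hsv[...,2]>70)
    k=cv2.morphologyEx(pl.astype(np.uint8),cv2.MORPH_OPEN,np.ones((3,3)))
    nn,lab,st,_=cv2.connectedComponentsWithStats(k); i=1+st[1:,4].argmax(); 
    r=cv2.minAreaRect(W[lab==i][:,:2].astype(np.float32)); print(n,"plate",r,cv2.boxPoints(r).round(1).tolist(),W[lab==i][:,2].mean())
    red=near&((hsv[...,0]<6)|(hsv[...,0]>174))&(hsv[...,1]>150)&(hsv[...,2]>80)
    for nm,m in(("redlever",red&(W[...,2]>60)),("redlow",red&(W[...,2]<40)),("yellow",near&(hsv[...,0]>24)&(hsv[...,0]<33)&(hsv[...,1]>180)&(W[...,2]>60)),("blue",near&(hsv[...,0]>100)&(hsv[...,0]<115)&(hsv[...,1]>150)),("high60-110",near&(W[...,2]>60)&(W[...,2]<110)&(hsv[...,1]<40)&(hsv[...,2]>90))):
        p=W[m]
        if len(p)>3: print(nm,len(p),p.mean(0).round(1),p.min(0).round(1),p.max(0).round(1),cv2.minAreaRect(p[:,:2].astype(np.float32)))
E
```

```text
scene0 plate ((560.059814453125, 40.57316589355469), (160.86016845703125, 105.01756286621094), 51.958534240722656) [[469.1000061035156, 9.600000381469727], [551.9000244140625, -55.099998474121094], [651.0, 71.5999984741211], [568.2999877929688, 136.3000030517578]] 11.609633401005809
redlever 205 [538.   54.7  97.4] [508.8  35.1  93.9] [565.6  72.9 101.8] ((537.7780151367188, 54.52139663696289), (64.40357971191406, 9.978730201721191), 29.649614334106445)
redlow 626 [ 426.7 -116.3   19. ] [ 370.9 -167.3   -4.5] [722.2  70.7  30.2] ((516.6693115234375, -22.42584228515625), (369.3057556152344, 188.5767822265625), 20.741588592529297)
yellow 92 [596.1 -61.4  96. ] [584.1 -70.   88.6] [607.5 -49.  100.6] ((594.8684692382812, -61.03834533691406), (12.600733757019043, 23.84092140197754), 52.694847106933594)
blue 509 [564.3 208.6  48.3] [ 370.6 -152.9   -3.7] [723.4 251.7  59.2] ((523.6790161132812, 59.387298583984375), (358.6513977050781, 381.4242248535156), 7.442533493041992)
high60-110 2237 [703.3  68.8  84.8] [530.4 -64.6  60. ] [787.5 163.9 109.3] ((656.5172119140625, 54.191810607910156),
[... 340 characters left out ...]
74136
redlever 132 [537.3  56.1  97.7] [511.8  39.2  92.2] [563.8  72.5 103. ] ((537.36767578125, 56.07729721069336), (59.204341888427734, 7.846717357635498), 29.48086166381836)
redlow 527 [ 419.3 -123.9   21.7] [ 387.5 -162.5   -5. ] [452.4 -85.1  32.3] ((419.34527587890625, -124.29611206054688), (84.60542297363281, 25.87800407409668), 53.0855712890625)
blue 345 [562.4 224.   51.9] [544.5 202.2  -3.4] [586.3 254.4  61.9] ((563.0413818359375, 228.55557250976562), (52.2996711730957, 39.74786376953125), 73.1126937866211)
high60-110 1158 [686.2  66.7  88.5] [513.5 -70.6  61.9] [786.9 150.3 110. ] ((652.19189453125, 57.642539978027344), (249.24057006835938, 137.41029357910156), 38.3773193359375)
```

{"name": "step_arm", "arguments": {"deltas": [[0,0.03,-0.023,0,0],[0,0.06,-0.046,0,0],[0,0.066,-0.05,0,0],[0,0.066,-0.05,0,0],[0,0.066,-0.05,0,0],[0,0.066,-0.05,0,0],[0,0.066,-0.05,0,0],[0,0.066,-0.05,0,0]]}}

```text
time: 0.9
tool_pos: [368.8, -196.4, 237.6]
tcp_rot: [-3.141, 0.0, 0.457]
contact_force: [-0.1, -0.7, 1.4]
grip_width: 32.5
finger_force: 0.0
```

{"name": "step_arm", "arguments": {"deltas": [[0,0.066,-0.05,0,0],[0,0.066,-0.05,0,0],[0,0.066,-0.05,0,0],[0,0.066,-0.05,0,0],[0,0.066,-0.05,0,0],[0,0.066,-0.05,0,0],[0,0.06,-0.046,0,-0.04],[0,0.03,-0.026,0,0]]}}

```text
time: 1.7
tool_pos: [503.8, 79.2, 237.2]
tcp_rot: [-3.141, 0.0, 0.524]
contact_force: [0.4, -0.4, 0.5]
grip_width: 0.2
finger_force: 0.0
```

```bash
python3 - <<'E'
from h import *
o=bot.get_obs(); print(o["time"],o["tool_pos"],o["tcp_rot"],o["grip_width"],o["contact_force"])
im,d,c=grab("wrist","w0"); W=pts(d,c)
hsv=cv2.cvtColor(im,cv2.COLOR_RGB2HSV)
m=(d>0)&((hsv[...,0]<6)|(hsv[...,0]>174))&(hsv[...,1]>150)&(hsv[...,2]>60)&(W[...,2]>60)&(W[...,2]<110)
p=W[m]; print(len(p),p.mean(0),p.min(0),p.max(0),cv2.minAreaRect(p[p[:,2]>93][:,:2].astype(np.float32)))
E
```

```text
1.7 [503.81734159  79.23624503 237.19973526] [-3.14103048e+00  9.08580610e-05  5.24400848e-01] 0.24774922253392967 [ 0.36386992 -0.44135428  0.51808435]
1215 [538.48048461  56.9588248   97.06443492] [509.3091907   37.03658858  82.82333813] [565.32295737  74.72044593 100.11913787] ((537.8318481445312, 55.82747268676758), (61.564109802246094, 10.529911041259766), 29.506072998046875)
```

View pics/w0.png

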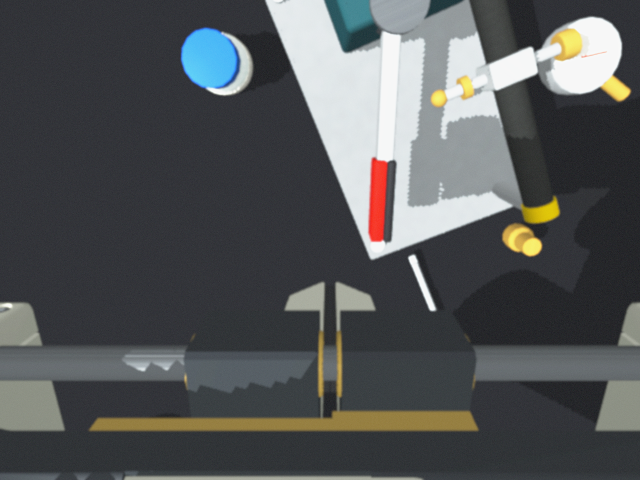

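The red grip runs along (380,160)–(377,240) and is clear of the fingers. The jar is at (212,60) and the driver tip at (413,258), both out of the path.

{"name": "step_arm", "arguments": {"deltas": [[0,0,0,0,0],[0,0,0,0,0]]}}

```text
time: 1.95
tool_pos: [502.6, 76.0, 237.4]
tcp_rot: [-3.142, 0.001, 0.52]
contact_force: [-0.6, -0.1, -0.2]
grip_width: 0.3
finger_force: 0.0
```

{"name": "step_arm", "arguments": {"deltas": [[0,0.042,-0.012,0.03,0],[0,0,0,0.06,0],[0,0,0,0.07,0],[0,0,0,0.07,0],[0,0,0,0.05,0],[0,0,0,0.03,0],[0,0,0,0.016,0],[0,0,0,0,0]]}}

```text
time: 2.75
tool_pos: [517.8, 91.3, 74.1]
tcp_rot: [-3.141, 0.002, 0.519]
contact_force: [0.5, -0.2, 0.3]
grip_width: 0.8
finger_force: 0.0
```

```bash
python3 - <<'E'
from h import *
o=bot.get_obs(); print(o["time"],o["tool_pos"],o["tcp_rot"],o["contact_force"])
im,d,c=grab("scene","s1"); cv2.imwrite("pics/s1c.png",cv2.resize(im[150:400,230:500,::-1],None,fx=2.2,fy=2.2))
E
```

```text
2.75 [517.79661588  91.2912332   74.10751074] [-3.14098192e+00  1.57661034e-03  5.19192062e-01] [ 0.45667306 -0.21176815  0.25189433]
```

View pics/s1c.png

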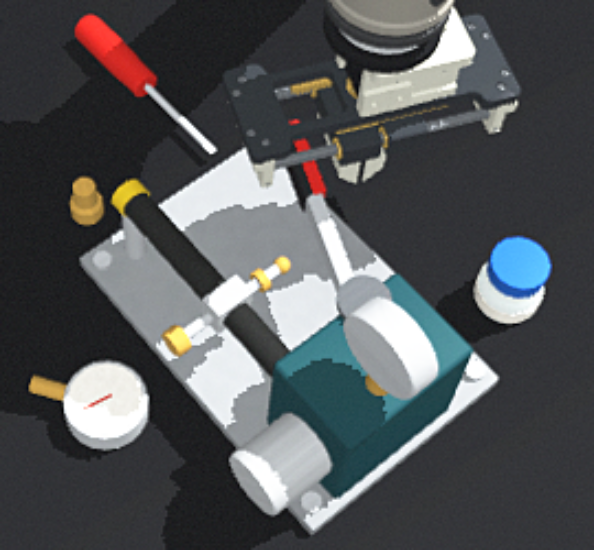

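The closed fingers stand on the outer side of the lever, clear of the jar and the driver. Now I'll approach it gently.

{"name": "step_arm", "arguments": {"deltas": [[0,0,0.004,0,0],[0,0,0.004,0,0],[0,0,0.004,0,0],[0,0,0.003,0,0],[0,0,0.003,0,0]]}}

```text
time: 3.3
tool_pos: [523.0, 84.4, 74.9]
tcp_rot: [3.141, -0.0, 0.521]
contact_force: [-0.4, -0.3, 0.6]
grip_width: 0.3
finger_force: 0.0
```

{"name": "step_arm", "arguments": {"deltas": [[0,0,0.003,0,0],[0,0,0.003,0,0],[0,0,0.003,0,0]]}}

```text
time: 3.6
tool_pos: [525.1, 80.5, 74.7]
tcp_rot: [3.142, 0.0, 0.521]
contact_force: [-0.5, 0.4, 0.8]
grip_width: 0.8
finger_force: 0.0
```

{"name": "step_arm", "arguments": {"deltas": [[0,0,0.003,0,0],[0,0,0.003,0,0],[0,0,0.003,0,0]]}}

```text
time: 3.9
tool_pos: [527.2, 76.7, 74.6]
tcp_rot: [-3.141, 0.0, 0.521]
contact_force: [-0.1, 2.4, 1.2]
grip_width: 0.6
finger_force: 1.1
```

{"name": "step_arm", "arguments": {"deltas": [[0,-0.0009,0.0041,0,-0.0102],[0,-0.0009,0.0041,0,-0.0102],[0,-0.0009,0.0041,0,-0.0102],[0,-0.0009,0.0041,0,-0.0102],[0,-0.0009,0.0041,0,-0.0102],[0,-0.0009,0.0041,0,-0.0102],[0,-0.0009,0.0041,0,-0.0102],[0,-0.0009,0.0041,0,-0.0102]]}}

```text
time: 4.7
tool_pos: [533.3, 60.9, 74.7]
tcp_rot: [3.142, -0.0, 0.65]
contact_force: [0.0, 3.7, 0.1]
grip_width: 0.1
finger_force: 1.5
```

{"name": "step_arm", "arguments": {"deltas": [[0,-0.0009,0.0041,0,-0.0102],[0,-0.0009,0.0041,0,-0.0102],[0,-0.0009,0.0041,0,-0.0102],[0,-0.0009,0.0041,0,-0.0102],[0,-0.0009,0.0041,0,-0.0102],[0,-0.0009,0.0041,0,-0.0102],[0,-0.0009,0.0041,0,-0.0102],[0,-0.0009,0.0041,0,-0.0102]]}}

```text
time: 5.5
tool_pos: [541.1, 46.1, 74.7]
tcp_rot: [-3.142, 0.0, 0.778]
contact_force: [-0.7, 3.5, -0.5]
grip_width: 0.7
finger_force: 1.8
```

```bash
cat > chk.py <<'E'
from h import *
o=bot.get_obs(); H=np.array([651.1,116.5]); r=o["tool_pos"][:2]-H; L=np.hypot(*r)
y=o["tcp_rot"][2]; f=o["contact_force"]; yt=np.array([np.sin(y),-np.cos(y)]); xt=np.array([np.cos(y),np.sin(y)])
th=np.arctan2(r[1],r[0])%(2*np.pi)-(np.radians(209.5)-np.arcsin(27.5/L))
print("t",o["time"],"pos",o["tool_pos"].round(1),"yaw",round(y,3),"theta",round(th,3),"align",round(y-.515-th,3),"along",-r@xt,"out",-r@yt,"push",round(-f[:2]@yt,1),"fx",round(f[:2]@xt,1),"F",f.round(1),o["grip_width"])
E
python3 chk.py
```

```text
t 5.5 pos [541.1  46.1  74.7] yaw 0.778 theta 0.267 align -0.004 along 127.75185921982451 out 27.056439805357844 push 3.0 fx 2.0 F [-0.7  3.5 -0.5] 0.7103186290797993
```

{"name": "step_arm", "arguments": {"deltas": [[0,-0.0009,0.0041,0,-0.0102],[0,-0.0009,0.0041,0,-0.0102],[0,-0.0009,0.0041,0,-0.0102],[0,-0.0009,0.0041,0,-0.0102],[0,-0.0009,0.0041,0,-0.0102],[0,-0.0006,0.0026,0,-0.0064],[0,-0.0006,0.0026,0,-0.0064]]}}

```text
time: 6.2
tool_pos: [548.5, 35.3, 74.7]
tcp_rot: [-3.141, 0.0, 0.878]
contact_force: [-1.1, 4.5, 1.3]
grip_width: 0.5
finger_force: 2.1
```

{"name": "step_arm", "arguments": {"deltas": [[0,-0.0006,0.0026,0,-0.0064],[0,-0.0006,0.0026,0,-0.0064],[0,-0.0006,0.0026,0,-0.0064]]}}

```text
time: 6.5
tool_pos: [550.9, 32.2, 74.7]
tcp_rot: [-3.141, 0.0, 0.908]
contact_force: [-2.3, 4.7, 1.1]
grip_width: 0.2
finger_force: 2.2
```

```bash
python3 chk.py
```

```text
t 6.5 pos [550.9  32.2  74.7] yaw 0.908 theta 0.396 align -0.003 along 128.13499132411982 out 27.1556881088766 push 4.7 fx 2.3 F [-2.3  4.7  1.1] 0.16644797563693395
```

{"name": "step_arm", "arguments": {"deltas": [[0,-0.0006,0.0026,0,-0.0064],[0,-0.0006,0.0026,0,-0.0064],[0,-0.0006,0.0026,0,-0.0064]]}}

```text
time: 6.8
tool_pos: [553.3, 29.2, 74.6]
tcp_rot: [-3.141, 0.0, 0.938]
contact_force: [-1.6, 4.9, 0.8]
grip_width: 0.6
finger_force: 2.3
```

{"name": "step_arm", "arguments": {"deltas": [[0,-0.0006,0.0026,0,-0.0064],[0,-0.0006,0.0026,0,-0.0064]]}}

```text
time: 7.0
tool_pos: [554.3, 27.7, 74.6]
tcp_rot: [-3.139, 0.0, 0.958]
contact_force: [-5.5, 10.2, 4.5]
grip_width: 0.3
finger_force: 5.4
```

{"name": "step_arm", "arguments": {"deltas": [[0,0,0.001,0,0],[0,0,0,0,0]]}}

```text
time: 7.2
tool_pos: [554.3, 27.7, 74.6]
tcp_rot: [-3.138, 0.001, 0.958]
contact_force: [-5.2, 9.6, 2.7]
grip_width: 0.4
finger_force: 5.0
```

```bash
python3 chk.py
```

```text
t 7.2 pos [554.3  27.7  74.6] yaw 0.958 theta 0.438 align 0.005 along 128.25014804611308 out 28.130695310861277 push 9.8 fx 4.8 F [-5.2  9.6  2.7] 0.39439656894031516
```

{"name": "step_arm", "arguments": {"deltas": [[0,0,0.001,0,0],[0,0,0.001,0,0],[0,0,0,0,0],[0,0,0,0,0]]}}

```text
time: 7.6
tool_pos: [554.5, 27.5, 74.6]
tcp_rot: [-3.137, 0.001, 0.958]
contact_force: [-7.1, 9.4, 5.3]
grip_width: 0.6
finger_force: 6.3
```

{"name": "step_arm", "arguments": {"deltas": [[0,0,0,0,0],[0,0,0,0,0],[0,0,0,0,0],[0,0,0,0,0],[0,0,0,0,0],[0,0,0,0,0],[0,0,0,0,0]]}}

```text
time: 8.3
tool_pos: [554.6, 27.6, 74.6]
tcp_rot: [-3.137, 0.001, 0.958]
contact_force: [-7.1, 11.0, 5.4]
grip_width: 0.1
finger_force: 6.2
```

```bash
python3 - <<'E'
exec(open("chk.py").read())
im,d,c=grab("scene","s2"); cv2.imwrite("pics/s2c.png",cv2.resize(im[150:330,280:460,::-1],None,fx=3.2,fy=3.2))
E
```

```text
t 8.3 pos [554.6  27.6  74.6] yaw 0.958 theta 0.441 align 0.003 along 128.28687128671902 out 27.858339769122544 push 12.1 fx 4.9 F [-7.1 11.   5.4] 0.10460077045398593
```

View pics/s2c.png

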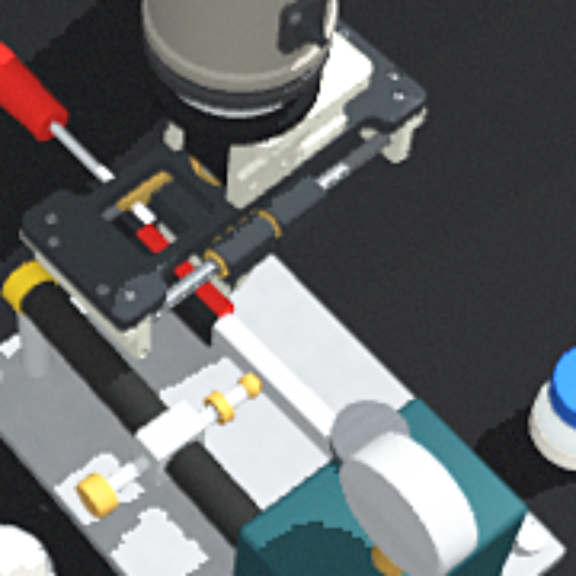

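```bash
python3 - <<'E'
from h import *
def pump(p,yaw=-.654):
    o=np.array([622.6,62.8]);x=np.array([np.cos(yaw),np.sin(yaw)]);y=np.array([-x[1],x[0]])
    q=p[...,:2]-o; return np.stack([q@x,q@y,p[...,2]],-1)
for n in("s2","s1","w0"):
    z=np.load(f"pics/{n}.npz"); Q=pump(pts(z["d"],(z["f"],z["cx"],z["cy"],z["R"],z["t"]))); hsv=cv2.cvtColor(z["im"],cv2.COLOR_RGB2HSV)
    br=(hsv[...,0]>17)&(hsv[...,0]<33)&(hsv[...,1]>140)&(Q[...,2]>75)&(abs(Q[...,1]+5)<10)&(Q[...,0]>-30)&(Q[...,0]<45)
    if br.any(): print(n,"brass",Q[br].min(0).round(1),Q[br].max(0).round(1),br.sum())
    g=(hsv[...,1]<50)&(hsv[...,2]>90)&(abs(Q[...,1]+5)<5)&(Q[...,2]>80)&(Q[...,2]<100)&(Q[...,0]<28)
    print(n,"arm at y=-5: x",np.percentile(Q[g][:,0],[0,2,50,98,100]).round(1),np.median(Q[g][:,2]))
    if n=="s2":
        for (a,b) in((140,345),(140,353),(143,335),(130,325)): u,v=int(280+a/3.2),int(150+b/3.2); print((a,b),Q[v,u].round(1))
E
```

```text
s2 brass [  0.2 -11.9  81.3] [27.1  1.8 95.8] 50
s2 arm at y=-5: x [-12.6 -11.6  -0.6  27.5  27.7] 91.17967513416532
(140, 345) [ 52.2 -30.9 143.7]
(140, 353) [ 52.8 -30.2 136.7]
(143, 335) [ 50.6 -30.7 150.7]
(130, 325) [ 58.4 -30.1 168.1]
s1 brass [  1.9 -12.   83.8] [27.7  2.7 94.9] 51
s1 arm at y=-5: x [-43.2 -41.7 -29.   27.3  27.9] 90.8092555246579
w0 brass [ -1.5 -11.6  85.3] [25.8  2.1 95.7] 287
w0 arm at y=-5: x [-45.1 -44.2 -32.7  20.   27.8] 93.52552003613646
```

The lever arm meets the screw tip at pump x≈-1, and the gripper bracket is at z≈135, clear of the bar. Force on the lever is a steady 12 N and it has held for over a second. Now following it back slowly.

{"name": "step_arm", "arguments": {"deltas": [[0,0,-0.0015,0,0],[0,0,-0.0015,0,0],[0,0.0005,-0.002,0,0.004],[0,0.0007,-0.0033,0,0.0083],[0,0.0007,-0.0033,0,0.0083],[0,0.0007,-0.0033,0,0.0083],[0,0.0007,-0.0033,0,0.0083],[0,0.0007,-0.0033,0,0.0083]]}}

```text
time: 9.15
tool_pos: [548.9, 34.3, 74.6]
tcp_rot: [-3.141, 0.0, 0.886]
contact_force: [-0.9, 4.7, 1.6]
grip_width: 0.2
finger_force: 2.0
```

{"name": "step_arm", "arguments": {"deltas": [[0,0.0007,-0.0033,0,0.0083],[0,0.0007,-0.0033,0,0.0083],[0,0.0007,-0.0033,0,0.0083],[0,0.0007,-0.0033,0,0.0083],[0,0.0007,-0.0033,0,0.0083],[0,0.0007,-0.0033,0,0.0083],[0,0.0007,-0.0033,0,0.0083],[0,0.0007,-0.0033,0,0.0083]]}}

```text
time: 9.95
tool_pos: [541.1, 45.1, 74.7]
tcp_rot: [3.141, 0.0, 0.781]
contact_force: [-0.4, 3.9, 0.2]
grip_width: 0.5
finger_force: 1.7
```

```bash
python3 chk.py
```

```text
t 9.95 pos [541.1  45.1  74.7] yaw 0.781 theta 0.272 align -0.006 along 128.36320223287942 out 26.716943924357928 push 3.1 fx 2.4 F [-0.4  3.9  0.2] 0.46048627370705375
```

{"name": "step_arm", "arguments": {"deltas": [[0,0.0007,-0.0033,0,0.0083],[0,0.0007,-0.0033,0,0.0083],[0,0.0007,-0.0033,0,0.0083],[0,0.0007,-0.0033,0,0.0083],[0,0.0007,-0.0033,0,0.0083],[0,0.0007,-0.0033,0,0.0083],[0,0.0007,-0.0033,0,0.0083],[0,0.0007,-0.0033,0,0.0083]]}}

```text
time: 10.75
tool_pos: [534.4, 56.8, 74.8]
tcp_rot: [3.141, -0.0, 0.676]
contact_force: [-0.3, 4.4, -0.5]
grip_width: 0.2
finger_force: 1.4
```

{"name": "step_arm", "arguments": {"deltas": [[0,0.0007,-0.0033,0,0.0083],[0,0.0007,-0.0033,0,0.0083],[0,0.0007,-0.0033,0,0.0083],[0,0.0007,-0.0033,0,0.0083],[0,0.0007,-0.0033,0,0.0083],[0,0.0007,-0.0033,0,0.0083],[0,0.0007,-0.0033,0,0.0083],[0,0.0007,-0.0033,0,0.0083]]}}

```text
time: 11.55
tool_pos: [528.8, 69.1, 74.7]
tcp_rot: [3.141, -0.0, 0.572]
contact_force: [0.3, 3.5, -0.4]
grip_width: 0.3
finger_force: 1.2
```

```bash
python3 chk.py
```

```text
t 11.55 pos [528.8  69.1  74.7] yaw 0.572 theta 0.066 align -0.009 along 128.47010673963538 out 26.360607075331437 push 2.8 fx 2.2 F [ 0.3  3.5 -0.4] 0.31118249624099314
```

{"name": "step_arm", "arguments": {"deltas": [[0,0.0006,-0.0026,0,0.006],[0,0.0006,-0.0026,0,0.006],[0,0.0006,-0.0026,0,0.006],[0,0.0006,-0.0026,0,0.006],[0,0.0006,-0.0026,0,0.006]]}}

```text
time: 12.05
tool_pos: [526.6, 75.4, 74.7]
tcp_rot: [3.141, 0.0, 0.525]
contact_force: [-1.9, 1.8, 0.8]
grip_width: 0.3
finger_force: 1.0
```

{"name": "step_arm", "arguments": {"deltas": [[0,0,-0.0024,0,0],[0,0,-0.0024,0,0],[0,0,-0.0024,0,0]]}}

```text
time: 12.35
tool_pos: [524.9, 78.2, 74.7]
tcp_rot: [3.141, 0.0, 0.526]
contact_force: [-0.4, 0.5, -0.5]
grip_width: 0.8
finger_force: 0.0
```

{"name": "step_arm", "arguments": {"deltas": [[0,0,-0.0024,0,0],[0,0,-0.0024,0,0],[0,0,0,0,0]]}}

```text
time: 12.65
tool_pos: [523.5, 80.6, 74.7]
tcp_rot: [3.141, 0.0, 0.526]
contact_force: [0.9, 0.4, -0.8]
grip_width: 0.5
finger_force: 0.0
```

```bash
python3 - <<'E'
exec(open("chk.py").read())
for n in("top","scene"):
    im,d,c=grab(n,"b_"+n); W=pts(d,c); hsv=cv2.cvtColor(im,cv2.COLOR_RGB2HSV)
    m=(d>0)&((hsv[...,0]<6)|(hsv[...,0]>174))&(hsv[...,1]>150)&(hsv[...,2]>60)&(W[...,2]>70)&(W[...,2]<110)&(abs(W[...,0]-540)<50)&(abs(W[...,1]-50)<50)
    p=W[m]; print(n,len(p),p.mean(0).round(1) if len(p) else 0, cv2.minAreaRect(p[:,:2].astype(np.float32)) if len(p)>5 else 0)
E
```

```text
t 12.65 pos [523.5  80.6  74.7] yaw 0.526 theta -0.031 align 0.043 along 128.3379036885686 out 33.00541189118625 push -0.1 fx 1.0 F [ 0.9  0.4 -0.8] 0.5166728538854616
top 0 0 0
scene 131 [545.5  58.8  97.3] ((537.2125244140625, 54.57148742675781), (65.50302124023438, 9.887717247009277), 29.80427360534668)
```

The lever is fully out and the fingers are free. Second press.

{"name": "step_arm", "arguments": {"deltas": [[0,0,0.0024,0,0],[0,0,0.0024,0,0],[0,0,0.0024,0,0],[0,-0.0005,0.0024,0,0],[0,-0.0009,0.0041,0,-0.0102],[0,-0.0009,0.0041,0,-0.0102],[0,-0.0009,0.0041,0,-0.0102],[0,-0.0009,0.0041,0,-0.0102]]}}

```text
time: 13.55
tool_pos: [528.7, 68.3, 74.7]
tcp_rot: [-3.142, -0.0, 0.592]
contact_force: [0.5, 2.4, -0.2]
grip_width: 0.5
finger_force: 1.2
```

{"name": "step_arm", "arguments": {"deltas": [[0,-0.0009,0.0041,0,-0.0102],[0,-0.0009,0.0041,0,-0.0102],[0,-0.0009,0.0041,0,-0.0102],[0,-0.0009,0.0041,0,-0.0102],[0,-0.0009,0.0041,0,-0.0102],[0,-0.0009,0.0041,0,-0.0102],[0,-0.0009,0.0041,0,-0.0102],[0,-0.0009,0.0041,0,-0.0102]]}}

```text
time: 14.35
tool_pos: [535.6, 53.0, 74.7]
tcp_rot: [-3.142, 0.0, 0.72]
contact_force: [-0.2, 3.6, -0.6]
grip_width: 0.5
finger_force: 1.6
```

{"name": "step_arm", "arguments": {"deltas": [[0,-0.0009,0.0041,0,-0.0102],[0,-0.0009,0.0041,0,-0.0102],[0,-0.0009,0.0041,0,-0.0102],[0,-0.0009,0.0041,0,-0.0102],[0,-0.0009,0.0041,0,-0.0102],[0,-0.0009,0.0041,0,-0.0102]]}}

```text
time: 14.95
tool_pos: [542.1, 42.2, 74.7]
tcp_rot: [-3.142, 0.0, 0.816]
contact_force: [-0.3, 4.9, -0.1]
grip_width: 0.2
finger_force: 1.9
```

```bash
python3 chk.py
```

```text
t 14.95 pos [542.1  42.2  74.7] yaw 0.816 theta 0.293 align 0.008 along 128.78819610717534 out 28.489152696779957 push 3.6 fx 3.3 F [-0.3  4.9 -0.1] 0.18037696994628932
```

{"name": "step_arm", "arguments": {"deltas": [[0,-0.0009,0.0042,0,-0.0102],[0,-0.0009,0.0042,0,-0.0102],[0,-0.0009,0.0042,0,-0.0102],[0,-0.0009,0.0042,0,-0.0102],[0,-0.0006,0.0028,0,-0.006],[0,-0.0006,0.0028,0,-0.006],[0,-0.0006,0.0028,0,-0.006]]}}

```text
time: 15.65
tool_pos: [549.7, 32.0, 74.7]
tcp_rot: [-3.141, 0.0, 0.908]
contact_force: [-1.7, 5.3, 0.3]
grip_width: 0.3
finger_force: 2.1
```

{"name": "step_arm", "arguments": {"deltas": [[0,-0.0006,0.0026,0,-0.006],[0,-0.0006,0.0026,0,-0.006],[0,-0.0006,0.0026,0,-0.006]]}}

```text
time: 15.95
tool_pos: [552.2, 29.0, 74.6]
tcp_rot: [-3.141, 0.0, 0.936]
contact_force: [-1.6, 4.4, 1.6]
grip_width: 0.3
finger_force: 2.2
```

{"name": "step_arm", "arguments": {"deltas": [[0,-0.0006,0.0026,0,-0.006],[0,-0.0006,0.0026,0,-0.006]]}}

```text
time: 16.15
tool_pos: [553.6, 27.2, 74.6]
tcp_rot: [-3.14, 0.0, 0.955]
contact_force: [-4.4, 8.3, 3.0]
grip_width: 0.3
finger_force: 4.1
```

```bash
python3 chk.py
```

```text
t 16.15 pos [553.6  27.2  74.6] yaw 0.955 theta 0.436 align 0.004 along 129.22226799721219 out 28.022565461181927 push 8.4 fx 4.2 F [-4.4  8.3  3. ] 0.26984835632381987
```

Now on the screw at 8 N. I'll build up to about 13 N and hold.

{"name": "step_arm", "arguments": {"deltas": [[0,0,0.0015,0,0],[0,0,0.0015,0,0],[0,0,0.001,0,0],[0,0,0,0,0],[0,0,0,0,0]]}}

```text
time: 16.65
tool_pos: [554.0, 26.9, 74.6]
tcp_rot: [-3.138, 0.001, 0.955]
contact_force: [-7.5, 9.1, 5.9]
grip_width: 0.5
finger_force: 5.8
```

{"name": "step_arm", "arguments": {"deltas": [[0,0,0,0,0],[0,0,0,0,0],[0,0,0,0,0],[0,0,0,0,0],[0,0,0,0,0],[0,0,0,0,0]]}}

```text
time: 17.25
tool_pos: [554.0, 26.9, 74.6]
tcp_rot: [-3.138, 0.001, 0.955]
contact_force: [-6.4, 9.3, 5.1]
grip_width: 0.2
finger_force: 5.8
```

```bash
python3 chk.py
```

```text
t 17.25 pos [554.   26.9  74.6] yaw 0.955 theta 0.44 align -0.0 along 129.24172020004923 out 27.482061585176034 push 10.6 fx 3.9 F [-6.4  9.3  5.1] 0.22505310539033876
```

{"name": "step_arm", "arguments": {"deltas": [[0,0,0.0015,0,0],[0,0,0.001,0,0],[0,0,0,0,0],[0,0,0,0,0],[0,0,0,0,0],[0,0,0,0,0],[0,0,0,0,0],[0,0,0,0,0]]}}

```text
time: 18.05
tool_pos: [554.2, 26.7, 74.6]
tcp_rot: [-3.136, 0.001, 0.955]
contact_force: [-8.7, 11.6, 7.5]
grip_width: 0.2
finger_force: 7.5
```

```bash
python3 - <<'E'
exec(open("chk.py").read())
if -f[:2]@yt>10: print(bot.close_job())
E
```

```text
t 18.05 pos [554.2  26.7  74.6] yaw 0.955 theta 0.442 align -0.003 along 129.29647158075298 out 27.18905638781144 push 13.8 fx 4.4 F [-8.7 11.6  7.5] 0.213149100312164
the job is handed in; nothing more can be done
None
```

The lever was pressed onto the stop screw at about 0.44 rad and held there for over a second. I followed it slowly all the way back out, then pressed it in again; the job was handed in at 18 s with about 14 N still holding it on the screw.

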